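Bar the lid of the shielded test box

ROBOT

A 6-joint arm with a two-finger parallel gripper is mounted at the origin on the work surface. World frame = base frame: x ahead of the robot, y to its left, z up, the work surface at z = 0. Lengths are in m, angles in rad, forces in N, time in s.
With the tool pointing down it reaches from about 0.3 to 0.75 m from the base axis. Payload 8.5 kg.
Tool frame: the origin (TCP) lies between the finger pads; the fingertips stand 19 mm ahead of it and the grasp point (between the pads) is the TCP; z points along the fingers, y is the direction in which the jaws open and shut (so a half turn about z gives the same grasp; the last joint's range is limited). The gripper opens to 85 mm and grips with 20 to 120 N. Pads are 22 mm wide; open, the fingers measure 114 mm over their backs; the gripper's body (76 mm by 85 mm) begins 54 mm behind the grasp point. The pads swing forward as they close: fully open they stand 13 mm farther back than shut.
Start: joints at [0.93, 0.381, 1.297, -0, 1.464, -0.215], TCP at [0.227, 0.501, 0.25] pointing down, gripper open.
Joint ranges: [-3.11, 3.11], [-0.89, 2.33], [0.22, 2.48], [-1.42, 4.56], [0.17, 2.85], [-2.88, 2.88]. Speed limits (rad/s): [2.39, 2.39, 3.14, 3.14, 3.14, 3.14].

INTERFACE

Orientations are given as a unit quaternion [w, x, y, z].
In Python, from plant import get_obs, camera, close_job gives the robot as it stands.
- The arm moves only by the shell command python3 -m jog 'ROWS' [OPENING] [FORCE]. ROWS is JSON, a list of rows, each a list of 6 numbers: the shift along the world's x, y, z normalised to -1 to 1, where 1 is 0.02 m, then the turn, a rotation vector about the world's x, y, z normalised to -1 to 1, where 1 is 360 degrees. A call has 1 to 8 rows; each row shifts and turns the pose as measured when the row begins; what a row does not reach is not made up. A row lasts 1/8 s, in which the tool goes at most 62.5 mm and 10.7 degrees, less where a joint would pass 70% of its speed; a pose out of reach is approached as far as the arm can. A call with a number of a shift or a turn outside -1 to 1 is refused whole. A call with a gripper value outside its range is refused whole. OPENING is the opening, from 0 (shut) to 1 (fully open), set as the call begins (- or left out, the last holds). The fingers move at their own pace and stop on an object; FORCE is the grip in N (left out, the last holds). Time passes only in rows, so rows that do not move let the fingers close. It gives the time, the measured TCP pose, the force and the opening at its end, in the units of the state.
- get_obs(): the state, without advancing time (a new reading comes with each control period).
- camera(name): name is "side" or "top" or "wrist"; returns a dict with "pixels" (384x512x3 uint8, red, green, blue), "K" (3x3 intrinsics, pixels), "xyz" and "rotation" of the camera in the world; the wrist camera has in their place "hand_eye" (4x4, takes a point from camera to tool coordinates, whose origin is the TCP and whose axes are the flange's). Camera axes: x right, y up, looking along -z (the intrinsics and any distortion apply to the point x, -y, -z); pixel columns grow to the right and rows downward; lengths in m; the calibration is good to about 2 mm. A picture is of the moment at which its call begins: read the wrist's pose just before it. There is no depth.
- close_job(): hands the job in, once; it reports no verdict.
The state is a dict: "clock": time; "qpos": joint angles; "joint_velocities": joint speeds; "joint_torque": joint torques, N m; "tool_pos": TCP position; "tcp_rot": TCP orientation; "force": force on the tool from outside, world axes, zero at the start; "moment": the same for the moment, N m; "width": finger opening in m.
Only numpy, scipy, OpenCV 4.12 (cv2) and the standard library are available. Lean on these libraries where they do the work, as an engineer would, in place of code of your own. Each camera call takes 0.05 s, during which the arm holds its last target.

TASK

Secure the test box: shut its lid, and bar it with the steel drop bar. The bar is stowed in the aluminium sleeve; draw it right out of the sleeve by the head that sticks out, lay it on the bench and let go, then take it again by its raised middle grip, lift it over the keepers and lower it across the shut lid so that it drops fully home in both notches, without letting it fall from high up. Leave the other things on the bench where they are.

Things in the scene. Friction and masses are not known exactly. Their poses are not given: they have to be found in the camera images.
- bar_mid (a point): Loose plain steel drop bar, 0.26 to 0.46 kg, dumb-bell shaped from above, 180 mm long along its y, same either way round. Shank 16 mm wide (x), 18 mm high. On its middle a grip block 16 mm wide, 60 mm long (y), from 18 to 42 mm above the bar's underside. Starts flat on the bench in the sleeve, 55 to 65 mm of its +y end sticking out. This point: middle of the bar, 20 mm above its underside; z up.
- bar_head (a point): Centre of the bar's +y head, the one sticking out of the sleeve at the start: 80 mm from the bar's middle along y, 9 mm above its underside; axes as the bar's. Each of the two heads is 28 mm wide (x), 20 mm long (70 to 90 mm from the bar's middle), 18 mm high.
- sleeve_mouth (a point): Aluminium stowage sleeve fixed to the bench: a straight tunnel 120 mm long, 46 mm wide and 53 mm high outside, 34 mm wide and 48 mm high inside, back closed; foot flanges 4 mm high reach 39 mm either side. This point: middle of its open mouth, at bench level; y points straight out along the tunnel. The bar is fully out when its middle is over 90 mm in front of this point.
- testbox: Grey shielded test box, fixed on the bench: 150 mm deep (x), 116 mm wide (y), 60 mm high, plus the lid, with two steel keepers standing 42 mm out, one on each y side. Origin: centre of its underside; front is -x.
- seat (a point): Seat of the bar on the test box: midway between the keepers, level with their pocket floors, 72 mm above the bench (2 mm above the shut lid), 20 mm towards the front from the box's middle. x to the rear, y from keeper to keeper, z up. When home, the bar's underside is level with this point, its middle above it, its y along this y (either way round), with play of 2 mm each way in x, 4 mm in y.
- keeper (a point): Middle of the pocket floor of the keeper at +y, 80 mm from the seat; the other is its mirror image. Each is a pocket open at the top for one head of the bar: 34 mm wide (x), 28 mm long (y), walls 24 mm high, tops 96 mm above the bench. The shank passes out through a 20 mm wide slot (the notch), open at the top, in the 8 mm thick inner wall; outer end wall 6 mm.
- lid (a joint): Lid of the test box, hinged along its rear (+x) edge: 0 shut, growing as it opens (rad); starts ajar at 0.3 to 0.6. A stiff hinge (friction 0.4 N m) holds it where it is left; a few newtons down on its front edge shut it, against a firm stop at 0. Unless it is shut the bar cannot seat.
- lid_edge (a point): On the lid's upper face, mid-width, 10 mm from its front edge, 140 mm from the hinge axis (which is 60 mm above the bench, in the plate's lower face). Lid plate 150 mm deep, 110 mm wide, 10 mm thick. Moves with the lid; when shut it is 70 mm above the bench, and 45 mm in front (-x) of the seat. x points to the hinge.
- driver: Bystander: screwdriver lying on the bench; leave it.
- flange: Bystander: turned steel flange, 68 mm across, 40 mm high; leave it.
- jar: Bystander: white plastic jar, 56 mm across, 85 mm high; leave it.
Mind the look-alikes: they are no part of the job. Of the things shaped like the part that bears bar_mid, the bare steel one is meant.

How it is judged:
On the way:
1. the bar has been drawn fully out of the sleeve and lies flat on the bench, let go (y of bar_mid in the frame of sleeve_mouth above 0.088 m and height (world z) of bar_mid below 0.026 m and angle between bar_mid's own z axis and vertical below 0.1 rad and contact force between the fingers and bar below 0.1 N), for 0.15 s.
At the end, for the whole second after the job is handed in: The lid is shut (under 0.03 rad) and the bar lies at rest across it, fully home in both keepers: its middle within 6 mm (across) and 8 mm (lengthwise) of the seat and within 4 mm of its seated height, in line within 0.06 rad, and let go (value of joint lid below 0.03 rad and x of bar_mid in the frame of seat between -0.006 and 0.006 m and y of bar_mid in the frame of seat between -0.008 and 0.008 m and z of bar_mid in the frame of seat between 0.016 and 0.024 m and angle between the y axis of bar_mid and the y axis of seat, either way round below 0.06 rad and linear speed of bar below 0.02 m/s); the robot touches nothing.
It fails at once if the bar is let fall from well above the keepers (its middle point over 135 mm above the bench, more than 19 mm higher than when it rests on the keepers' tops) (height (world z) of bar_mid above 0.135 m and contact force between the fingers and bar below 0.1 N).
It fails at once if the driver is disturbed (moved over 30 mm) (distance of driver from where it was at the start of the episode above 0.03 m).
It fails at once if the flange is disturbed (moved over 30 mm) (distance of flange from where it was at the start of the episode above 0.03 m).
It fails at once if the jar is disturbed (moved over 30 mm) (distance of jar from where it was at the start of the episode above 0.03 m).
It also fails if it takes over 58 s, if anything falls off the work surface, if the arm or the gripper's body presses on something with over 40 N, if the wrist force passes 120 N, or if a joint passes its speed limit or range.

## Working session

There is one attempt and no reset: what is moved stays moved. The work goes in short steps, Python scripts to look and compute and a shell command to move; the robot and the scene stay as the last step left them, time stands still between calls to the robot, and variables do not carry over. Pictures are saved under pics/ and viewed, and the job is handed in when it is done.

```bash
ls; mkdir -p pics; python3 - <<'E'
from plant import get_obs,camera
import cv2,json,numpy as np
o=get_obs();print(o)
for n in ['side','top','wrist']:
    c=camera(n);cv2.imwrite(f'pics/{n}0.png',c['pixels'][:,:,::-1])
    np.savez(f'pics/{n}0.npz',**c)
    print(n,{k:np.round(v,4).tolist() for k,v in c.items() if k!='pixels'})
E
```

```text
pics
{'clock': 0.0, 'qpos': array([ 9.29697431e-01,  3.81185027e-01,  1.29830498e+00, -1.00593261e-05,
        1.46361163e+00, -2.15287680e-01]), 'joint_velocities': array([ 0.00120687,  0.00100211, -0.00152428, -0.00125762, -0.00178137,
        0.00089755]), 'joint_torque': array([ 9.26298952e-06, -4.48455906e+01, -2.31281680e+01, -1.70951698e-04,
        4.72015963e-03, -2.54394330e-06]), 'tool_pos': array([0.22700518, 0.50065238, 0.24970275]), 'tcp_rot': array([-3.08736032e-04,  2.11300200e-01,  9.77420921e-01, -6.88448327e-04]), 'force': array([-0.01943122,  0.08359208, -0.19197216]), 'moment': array([0.0070405 , 0.02132687, 0.0321793 ]), 'width': 0.08519488725797668}
side {'K': [[409.0131, 0.0, 261.2026], [0.0, 409.0131, 196.0136], [0.0, 0.0, 1.0]], 'xyz': [0.3945, 0.6869, 0.9039], 'rotation': [-0.1075, -0.0422, 0.3568, 0.927]}
top {'K': [[452.5511, 0.0, 252.2045], [0.0, 452.5511, 192.174], [0.0, 0.0, 1.0]], 'xyz': [0.3122, -0.0636, 1.5445], 'rotation': [-0.6984, -0.0619, 0.0525, 0.7111]}
wrist {'K': [[340.894, 0.0, 249.9857], [0.0, 340.894, 191.083], [0.0, 0.0, 1.0]], 'hand_eye': [[-0.0014, 0.9641, 0.2654, 0.0671], [1.0, 0.0015, -0.0, 0.0008], [-0.0004, 0.2654, -0.9641, -0.1235], [0.0, 0.0, 0.0, 1.0]]}
```

View pics/side0.png

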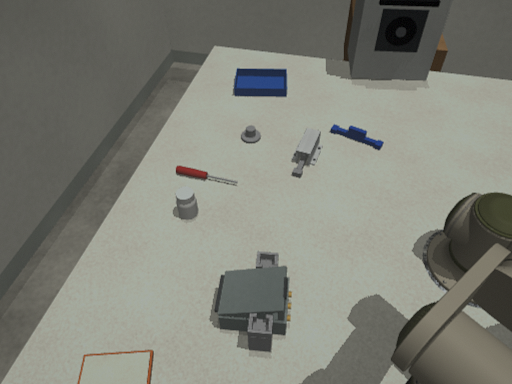

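View pics/top0.png

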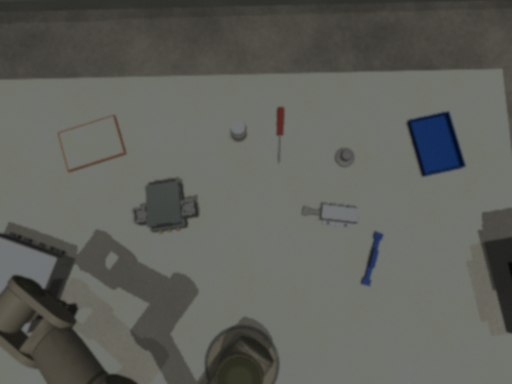

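View pics/wrist0.png

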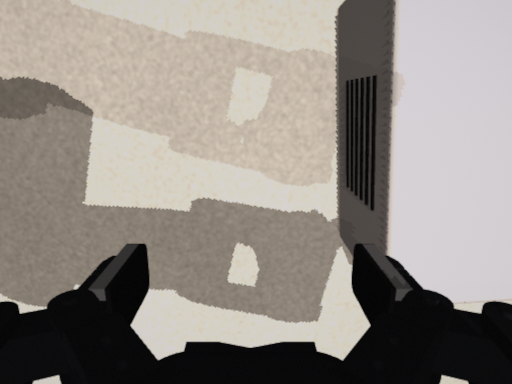

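Top view: the test box is at (165,205), its keepers at (140,214) and (189,206). The sleeve is at (338,213), with a grey head sticking out at (310,211). Two things could pass for the bar: the grey bar in the sleeve (top (310,211), side (298,168)) and the blue dumb-bell (top (372,259), side (357,136)). The bare steel one is the one in the sleeve. I'll check it in a close crop.

```bash
cat > h.py <<'E'
import numpy as np,cv2
from scipy.spatial.transform import Rotation as R
def q(w): return R.from_quat([w[1],w[2],w[3],w[0]])
def pose(c,obs=None):
    if 'hand_eye' in c:
        he=c['hand_eye'];T=q(obs['tcp_rot'])
        return T.apply(he[:3,3])+obs['tool_pos'], T.as_matrix()@he[:3,:3]
    return np.array(c['xyz']), q(c['rotation']).as_matrix()
def px2w(c,u,v,z,obs=None):
    p,M=pose(c,obs);K=c['K']
    d=M@np.array([(u-K[0,2])/K[0,0],-(v-K[1,2])/K[1,1],-1])
    return p+d*(z-p[2])/d[2]
def w2px(c,X,obs=None):
    p,M=pose(c,obs);K=c['K'];y=M.T@(np.array(X)-p)
    return np.array([K[0,2]+K[0,0]*y[0]/-y[2],K[1,2]+K[1,1]*y[1]/y[2]])
def load(n): return dict(np.load(f'pics/{n}.npz'))
def snap(name,tag):
    from plant import get_obs,camera
    o=get_obs();c=camera(name)
    c=dict(c);np.savez(f'pics/{tag}.npz',**c,tcp_rot=o['tcp_rot'],tool_pos=o['tool_pos'])
    cv2.imwrite(f'pics/{tag}.png',c['pixels'][:,:,::-1]);return o,c
def crop(tag,x0,y0,x1,y1,s,out=None):
    im=cv2.imread(f'pics/{tag}.png')[y0:y1,x0:x1]
    cv2.imwrite(f'pics/{out or tag+"_crop"}.png',cv2.resize(im,None,fx=s,fy=s,interpolation=cv2.INTER_CUBIC))
E
python3 - <<'E'
from h import *
t=load('top0');s=load('side0')
for n,(u,v),z in [('head',(306,211),.018),('sleeve mouth top',(321,212),.053),('sleeve back',(357,214),.053),('keeperL',(140,214),.096),('keeperR',(189,206),.096),('lid',(165,205),.07),('jar',(238,128),.085),('driver tip',(279,160),0),('flange',(344,157),.04),('blue a',(377,237),.018),('blue b',(367,282),.018),('tall box corner',(60,268),.1)]:
    print(n,px2w(t,u,v,z).round(3))
for n,(u,v),z in [('head',(297,171),.018),('keepR',(267,258),.096),('keepL',(261,332),.096)]: print('s',n,px2w(s,u,v,z).round(3))
crop('side0',270,90,410,190,5,'c1');crop('top0',285,180,405,300,5,'c2');crop('side0',200,240,310,360,5,'c3')
E
```

```text
head [ 0.494 -0.227  0.018]
sleeve mouth top [ 0.485 -0.272  0.053]
sleeve back [ 0.477 -0.391  0.053]
keeperL [0.485 0.317 0.096]
keeperR [0.508 0.159 0.096]
lid [0.516 0.242 0.07 ]
jar [ 0.769 -0.002  0.085]
driver tip [ 0.677 -0.141  0.   ]
flange [ 0.674 -0.36   0.04 ]
blue a [ 0.402 -0.461  0.018]
blue b [ 0.254 -0.419  0.018]
tall box corner [0.317 0.567 0.1  ]
s head [ 0.496 -0.219  0.018]
s keepR [0.505 0.164 0.096]
s keepL [0.478 0.342 0.096]
```

View pics/c1.png

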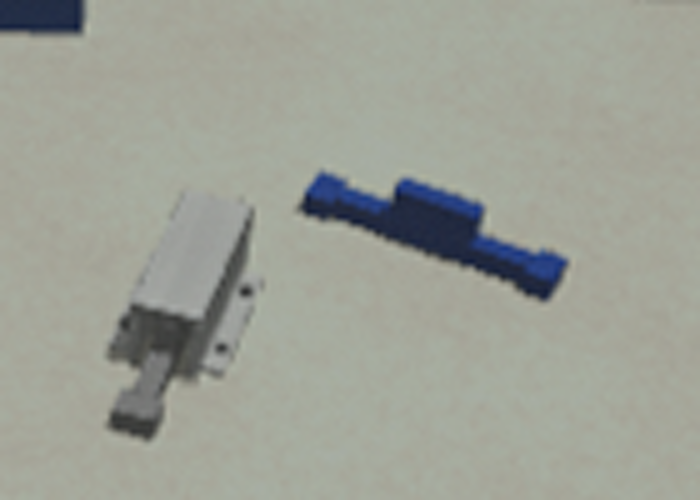

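View pics/c2.png

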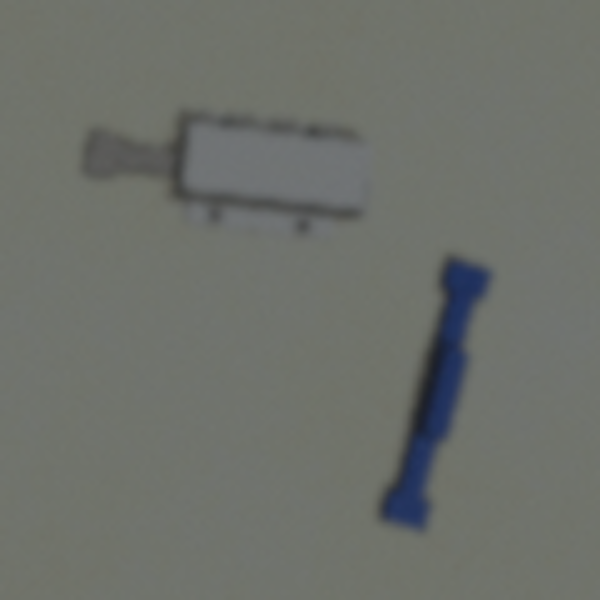

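View pics/c3.png

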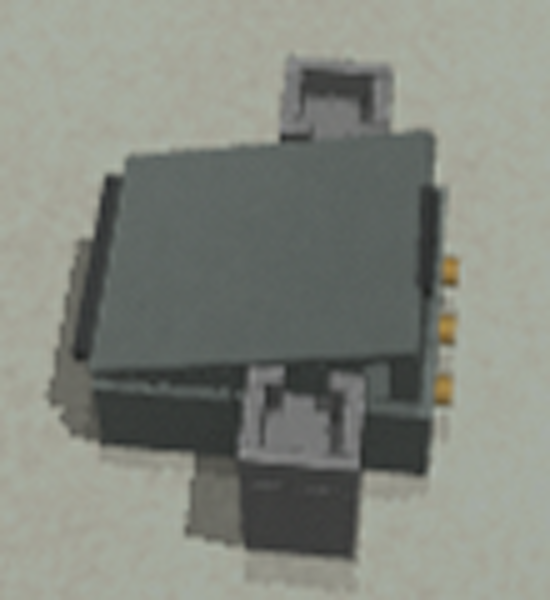

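The crop confirms it: bare steel dumb-bell in the sleeve, and the other one is blue. I'll go over the test box for a wrist view, turning the jaws along box x and closing the fingers ready to press the lid.

```bash
python3 -m jog '[[0.82,-0.92,0.2,0,0,-0.0099],[0.82,-0.92,0.2,0,0,-0.0099],[0.82,-0.92,0.2,0,0,-0.0099],[0.82,-0.92,0.2,0,0,-0.0099],[0.82,-0.92,0.2,0,0,-0.0099],[0.82,-0.92,0.2,0,0,-0.0099],[0.82,-0.92,0.2,0,0,-0.0099],[0.82,-0.92,0.2,0,0,-0.0099]]' 0 20
```

```text
clock: 1.15
tool_pos: [0.3602, 0.349, 0.2804]
tcp_rot: [-0.002, 0.451, 0.892, -0.003]
force: [0.1, -0.3, -0.4]
width: -0.0002
```

```bash
python3 -m jog '[[0.82,-0.92,0.12,0,0,-0.0099],[0.82,-0.92,0.12,0,0,-0.0099],[0.82,-0.92,0.12,0,0,-0.0099],[0.82,-0.92,0.12,0,0,-0.0099],[0.82,-0.92,0.12,0,0,-0.0099],[0.82,-0.92,0.12,0,0,-0.0099],[0.82,-0.92,0.12,0,0,-0.0099],[0.8,-0.8,0.1,0,0,-0.0099]]'; python3 -m jog '[[0,0,0,0,0,0]]'; python3 - <<'E'
from h import *
o,c=snap('wrist','w1');print(o['tool_pos'],q(o['tcp_rot']).as_matrix().round(3))
crop('w1',0,0,512,384,1.5,'w1b')
E
```

```text
clock: 2.15
tool_pos: [0.4943, 0.1986, 0.2983]
tcp_rot: [-0.004, 0.664, 0.748, -0.003]
force: [0.6, 0.3, -0.8]
width: -0.0002
clock: 2.28
tool_pos: [0.4949, 0.1977, 0.2978]
tcp_rot: [-0.004, 0.664, 0.747, -0.004]
force: [0.2, 1.2, -1.1]
width: 0.0
[0.49493713 0.19771692 0.29782179] [[-0.117  0.993 -0.011]
 [ 0.993  0.117  0.   ]
 [ 0.001 -0.011 -1.   ]]
```

View pics/w1b.png

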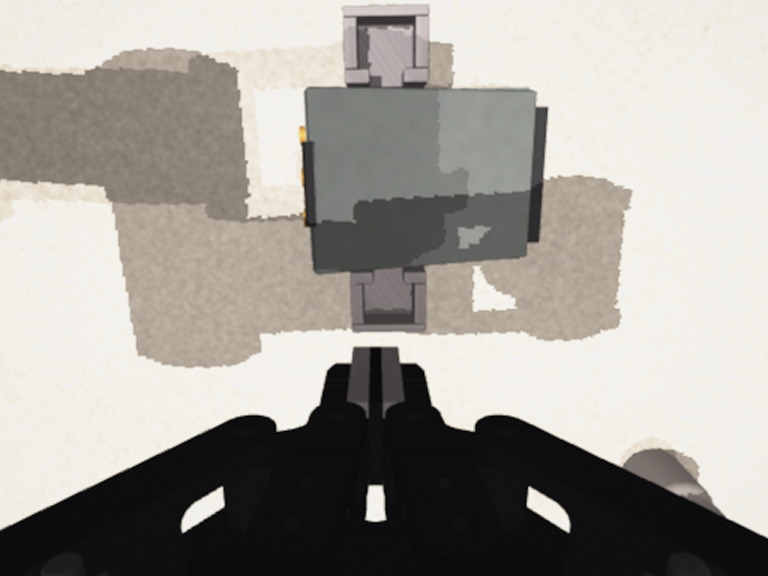

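```bash
python3 - <<'E'
from h import *
crop('w1',215,0,305,62,8,'k1');crop('w1',215,170,305,232,8,'k2')
E
```

```text
(no output)
```

View pics/k1.png

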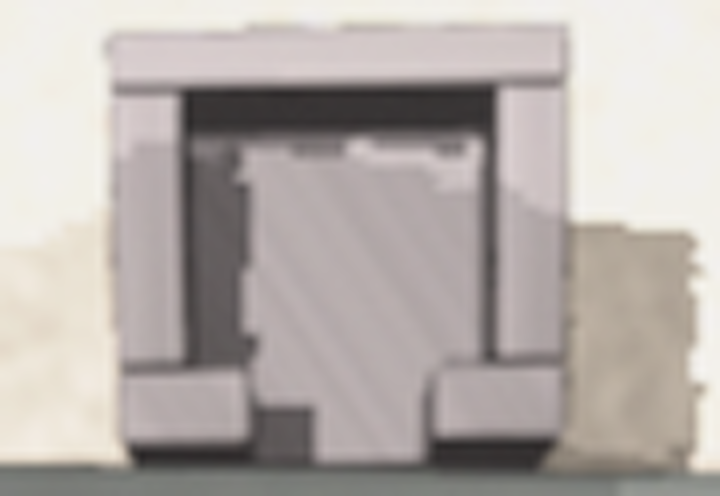

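View pics/k2.png

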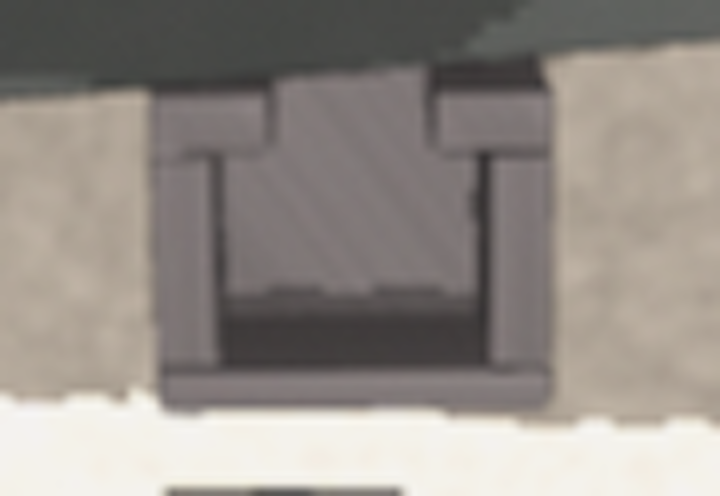

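```bash
python3 - <<'E'
from h import *
o=c=load('w1')
def P(u,v,y0=0,z=.096): return px2w(c,215+u/8,y0+v/8,z,o)
uo=[P(183,89),P(497,85)];ui=[P(185,366),P(497,362)]
lo=[P(219,370,170),P(490,370,170)];li=[P(215,156,170),P(488,156,170)]
for n,l in zip(['uo','ui','lo','li'],[uo,ui,lo,li]): print(n,np.round(l,4).tolist(),np.linalg.norm(l[0]-l[1]).round(4))
A=np.mean(uo,0);B=np.mean(lo,0);C=np.mean(ui,0);D=np.mean(li,0)
d=(A-B);print('len',np.linalg.norm(d),np.linalg.norm(C-D));print('yaw',np.arctan2(-d[0],d[1]))
print('seat',(A+B)/2,(C+D)/2)
# least-squares with known geometry
loc=[(-17,94),(17,94),(-17,66),(17,66),(-17,-94),(17,-94),(-17,-66),(17,-66)]
L=np.array(loc)/1000;W=np.array(uo+ui+lo+li)[:,:2]
m=W.mean(0);H=(L).T@(W-m);U,S,V=np.linalg.svd(H);Rm=V.T@U.T
print(m,np.arctan2(Rm[1,0],Rm[0,0]),((L@Rm.T+m-W)*1000).round(1).tolist())
# lid front edge/back edge pixel; corners in 1.5x
for z in(.12,.13,.14): print(z,px2w(c,305/1.5,88/1.5,z,o).round(3),px2w(c,314/1.5,272/1.5,z,o).round(3), np.linalg.norm(px2w(c,305/1.5,88/1.5,z,o)-px2w(c,314/1.5,272/1.5,z,o)))
E
```

```text
uo [[0.4664, 0.3354, 0.096], [0.5001, 0.3396, 0.096]] 0.0339
ui [[0.4696, 0.3078, 0.096], [0.5039, 0.3121, 0.096]] 0.0346
lo [[0.491, 0.1492, 0.096], [0.5249, 0.1533, 0.096]] 0.0342
li [[0.4874, 0.177, 0.096], [0.5209, 0.181, 0.096]] 0.0337
len 0.187869518969061 0.13210980912693548
yaw 0.13180173375565601
seat [0.49562106 0.24440156 0.096     ] [0.49546255 0.24446583 0.096     ]
[0.49554181 0.24443369] 0.13148089892873985 [[-0.1, -0.0], [-0.0, 0.2], [0.4, -0.1], [-0.2, -0.0], [0.0, -0.2], [-0.2, 0.1], [-0.1, -0.2], [0.2, 0.2]]
0.12 [0.443 0.291 0.12 ] [0.457 0.188 0.12 ] 0.10471142164276148
0.13 [0.445 0.291 0.13 ] [0.458 0.19  0.13 ] 0.1012375923526019
0.14 [0.446 0.29  0.14 ] [0.459 0.193 0.14 ] 0.09776376306244225
```

Keeper fit: seat at (0.4955, 0.2444), yaw 0.1315 rad, residuals under 0.5 mm. Next, press the lid shut at its front edge, shut position (0.451, 0.2385).

```bash
python3 -m jog '[[-0.73,0.68,-1,0,0,0],[-0.73,0.68,-1,0,0,0],[-0.73,0.68,-1,0,0,0],[0,0,-1,0,0,0],[0,0,-1,0,0,0],[0,0,-1,0,0,0],[0,0,-1,0,0,0],[0,0,-0.5,0,0,0]]'; python3 -m jog '[[0,0,-0.5,0,0,0],[0,0,-0.5,0,0,0]]';python3 -m jog '[[0,0,-0.5,0,0,0],[0,0,-0.5,0,0,0]]'
```

```text
clock: 3.32
tool_pos: [0.4425, 0.2456, 0.144]
tcp_rot: [-0.005, 0.658, 0.753, -0.003]
force: [-0.5, 0.1, -0.4]
width: -0.0001
clock: 3.58
tool_pos: [0.4398, 0.2458, 0.1233]
tcp_rot: [-0.007, 0.657, 0.754, -0.006]
force: [-14.3, -2.6, 6.3]
width: 0.0
clock: 3.82
tool_pos: [0.4346, 0.2451, 0.1017]
tcp_rot: [-0.01, 0.657, 0.754, -0.011]
force: [-5.3, -1.2, 2.9]
width: 0.0002
```

```bash
python3 - <<'E'
from h import *
o,c=snap('side','s1');crop('s1',180,220,340,370,4.5,'s1b')
o,c=snap('wrist','w2');crop('w2',0,0,512,384,1.5,'w2b')
E
```

```text
(no output)
```

View pics/s1b.png

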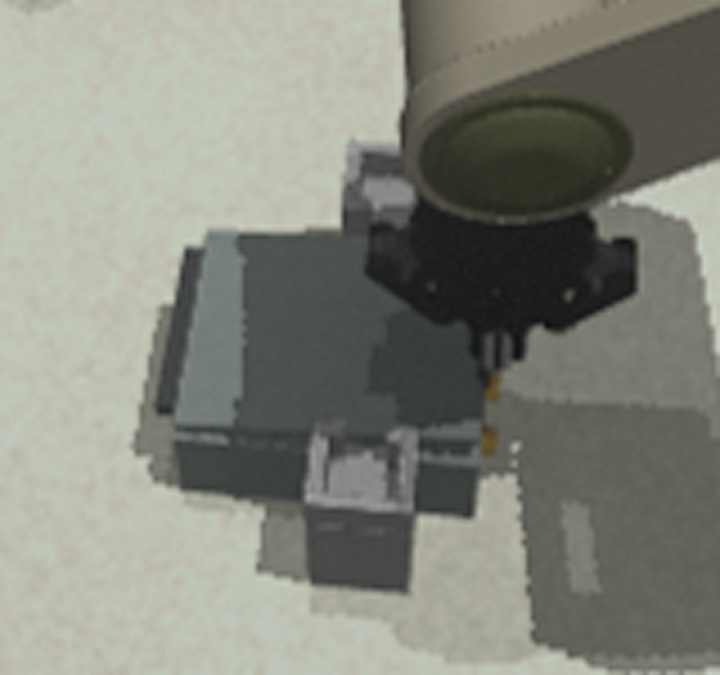

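View pics/w2b.png

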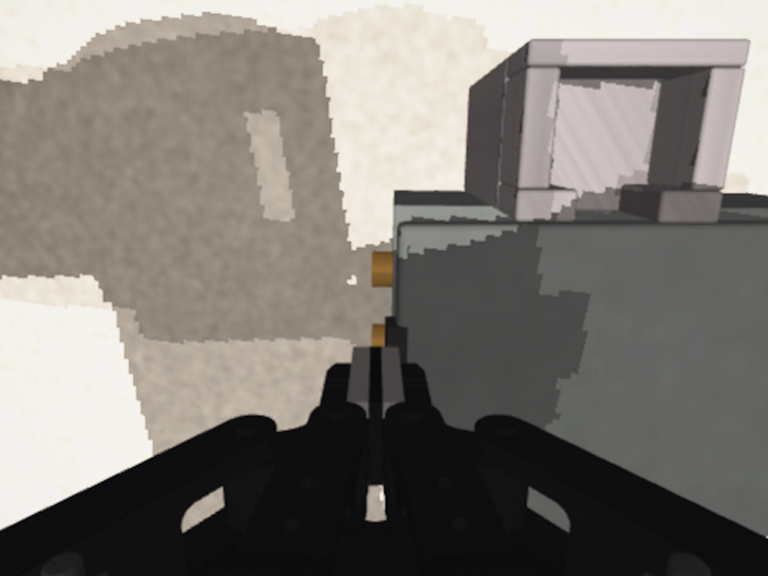

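The lid is nearly down, but the fingertips have slid to the very front edge (tips at about (375,350)). Lift, move about 30 mm back, and press again.

```bash
python3 -m jog '[[0,0,1,0,0,0],[0,0,0.8,0,0,0],[1,0,0,0,0,0],[0.5,0,0,0,0,0],[0,0,-0.6,0,0,0],[0,0,-0.6,0,0,0]]';  python3 -m jog '[[0,0,-0.5,0,0,0],[0,0,-0.5,0,0,0]]';
```

```text
clock: 4.68
tool_pos: [0.4644, 0.2456, 0.1127]
tcp_rot: [-0.01, 0.656, 0.755, -0.011]
force: [-0.1, 0.7, 0.5]
width: 0.0001
clock: 4.92
tool_pos: [0.4631, 0.2455, 0.0904]
tcp_rot: [-0.011, 0.656, 0.755, -0.012]
force: [-2.3, -0.2, 2.8]
width: -0.0001
```

```bash
python3 -m jog '[[0,0,-0.25,0,0,0]]';python3 -m jog '[[0,0,-0.2,0,0,0]]'
```

```text
clock: 5.05
tool_pos: [0.4632, 0.2456, 0.0882]
tcp_rot: [-0.011, 0.656, 0.755, -0.011]
force: [-19.0, -8.0, 73.9]
width: -0.0005
clock: 5.18
tool_pos: [0.4631, 0.2456, 0.0884]
tcp_rot: [-0.01, 0.655, 0.755, -0.01]
force: [-17.6, -7.2, 58.0]
width: -0.0
```

Lid is on its stop: TCP z 0.088 with 70 N of reaction. Now over to the sleeve, opening the gripper on the way.

```bash
python3 -m jog '[[0,0,1,0,0,0],[0,0,1,0,0,0],[0,0,1,0,0,0],[0,-1,1,0,0,0],[0.1,-1,1,0,0,-0.0017],[0.1,-1,1,0,0,-0.0017],[0.1,-1,1,0,0,-0.0017],[0.1,-1,0.5,0,0,-0.0017]]' 0.7;  python3 -m jog '[[0.07,-1,0,0,0,-0.0017],[0.07,-1,0,0,0,-0.0017],[0.07,-1,0,0,0,-0.0017],[0.07,-1,0,0,0,-0.0017],[0.07,-1,0,0,0,-0.0017],[0.07,-1,0,0,0,-0.0017],[0.07,-1,0,0,0,-0.0017],[0.07,-1,0,0,0,-0.0017]]';python3 -m jog '[[0.07,-1,0,0,0,-0.0017],[0.07,-1,0,0,0,-0.0017],[0.07,-1,0,0,0,-0.0017],[0.07,-1,0,0,0,-0.0017],[0.07,-1,0,0,0,-0.0017],[0.07,-1,0,0,0,-0.0017],[0.07,-1,0,0,0,-0.0017],[0.07,-1,0,0,0,-0.0017]]'
```

```text
clock: 6.18
tool_pos: [0.4698, 0.1438, 0.2406]
tcp_rot: [-0.01, 0.671, 0.742, -0.01]
force: [0.6, -0.1, 0.2]
width: 0.0594
clock: 7.18
tool_pos: [0.4809, -0.0212, 0.2378]
tcp_rot: [-0.01, 0.703, 0.711, -0.01]
force: [0.7, -0.6, -0.6]
width: 0.0598
clock: 8.18
tool_pos: [0.4922, -0.1881, 0.2349]
tcp_rot: [-0.011, 0.733, 0.68, -0.009]
force: [0.3, -0.4, -0.0]
width: 0.0598
```

```bash
python3 -m jog '[[0,-1,0,0,0,0],[0,-1,0,0,0,0],[0,-1,0,0,0,0],[0,-1,0,0,0,0],[0,0,0,0,0,0]]'; python3 - <<'E'
from h import *
o,c=snap('wrist','w3');print(o['tool_pos'],q(o['tcp_rot']).as_matrix().round(3))
crop('w3',0,0,512,384,1.5,'w3b')
E
```

```text
clock: 8.8
tool_pos: [0.492, -0.2754, 0.2346]
tcp_rot: [-0.011, 0.734, 0.679, -0.009]
force: [0.0, 0.1, 0.3]
width: 0.0595
[ 0.49200815 -0.27538516  0.23455661] [[ 0.078  0.997 -0.029]
 [ 0.997 -0.078  0.004]
 [ 0.002 -0.029 -1.   ]]
```

View pics/w3b.png

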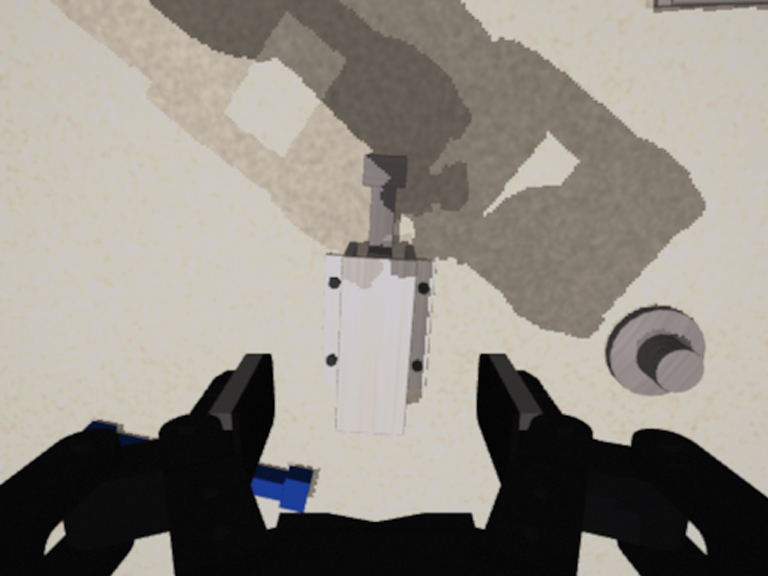

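```bash
python3 - <<'E'
from h import *
crop('w3',210,90,310,190,6,'b1');crop('w3',210,210,310,300,6,'b2')
E
```

```text
(no output)
```

View pics/b1.png

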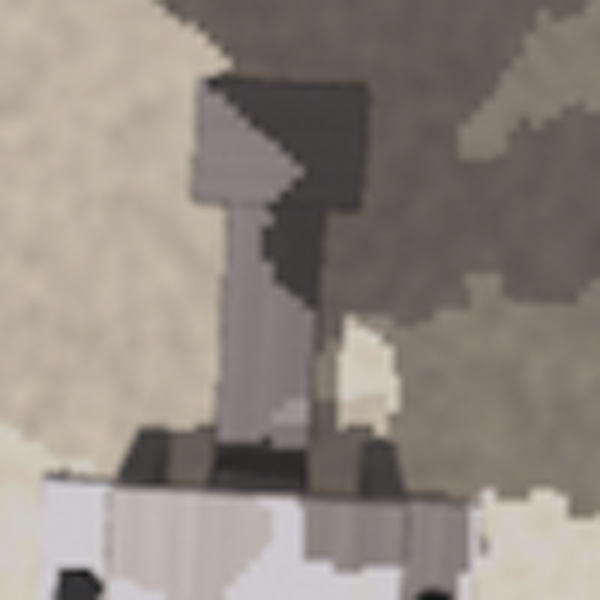

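View pics/b2.png

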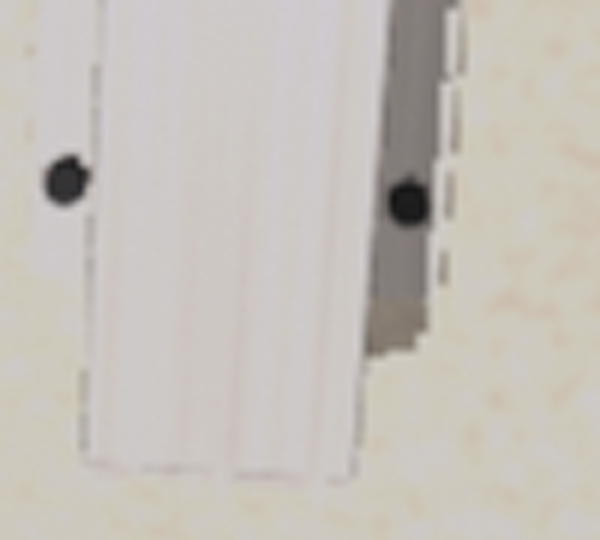

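```bash
python3 - <<'E'
from h import *
o=c=load('w3')
H=[px2w(c,210+u/6,90+v/6,.018,o) for u,v in[(202,78),(370,85),(192,202),(360,210)]]
print(np.round(H,4).tolist(),np.mean(H,0).round(4))
h=np.array(H);e=h[1]-h[0];f=h[0]+h[1]-h[2]-h[3];print(np.linalg.norm(e),np.linalg.norm(f)/2,np.arctan2(e[1],e[0]),np.arctan2(-f[0],f[1]))
m=[px2w(c,210+u/6,90+v/6,.053,o) for u,v in[(108,482),(405,495)]]
b=[px2w(c,210+u/6,210+v/6,.053,o) for u,v in[(87,465),(352,480)]]
M=np.mean(m,0);B=np.mean(b,0);d=M-B;print('mouth',M.round(4),'back',B.round(4),np.linalg.norm(d),'yaw',np.arctan2(-d[0],d[1]),np.linalg.norm(m[0]-m[1]),np.linalg.norm(b[0]-b[1]))
# shank edges at z .018
S=[px2w(c,210+u/6,90+v/6,.018,o) for u,v in[(225,220),(325,220),(216,435),(307,435)]]
s1=(S[0]+S[1])/2;s2=(S[2]+S[3])/2;d=s1-s2;print(s1,s2,np.arctan2(-d[0],d[1]))
E
```

```text
[[0.4848, -0.2115, 0.018], [0.5117, -0.2147, 0.018], [0.4816, -0.231, 0.018], [0.5089, -0.2344, 0.018]] [ 0.4968 -0.2229  0.018 ]
0.027081363483523538 0.019792078518353802 -0.11934345535482314 -0.15621518698005887
mouth [ 0.4897 -0.2722  0.053 ] back [ 0.4742 -0.3919  0.053 ] 0.12072672680547951 yaw -0.1286944460284656 0.045265595117191845 0.04454330048244376
[ 0.49488538 -0.23492462  0.018     ] [ 0.48994508 -0.27036323  0.018     ] -0.13851197725604378
```

Bar head centre is (0.4968, -0.2229), 50 mm out of the mouth; sleeve yaw is -0.13 rad, out direction (0.129, 0.992). Aligning and descending.

```bash
python3 -m jog '[[0.06,0.9,0,-0.0006,-0.0046,-0.0085],[0.06,0.9,-0.5,0,0,0],[0.06,0.85,-1,0,0,0],[0,0,-1,0,0,0],[0,0,-1,0,0,0],[0,0,-1,0,0,0],[0,0,-1,0,0,0],[0,0,-1,0,0,0]]'; python3 - <<'E'
from h import *
from plant import get_obs
o=get_obs();M=q(o['tcp_rot']).as_matrix();print(o['tool_pos'],np.arctan2(M[1,1],M[0,1]),M[:,2])
E
```

```text
clock: 9.85
tool_pos: [0.4955, -0.2113, 0.0992]
tcp_rot: [-0.002, 0.747, 0.665, -0.0]
force: [0.1, 0.1, -0.3]
width: 0.06
[ 0.49552092 -0.21128123  0.0992268 ] -0.11623597009849279 [-0.00277704  0.00260501 -0.99999275]
```

```bash
python3 -m jog '[[0.03,-0.2,-0.9,0,0,-0.002],[0.02,-0.2,-0.9,0,0,0],[0,-0.15,-0.9,0,0,0],[0,0,-0.7,0,0,0],[0,0,0,0,0,0]]'; python3 - <<'E'
from h import *
from plant import get_obs
o=get_obs();M=q(o['tcp_rot']).as_matrix();print(o['tool_pos'],np.arctan2(M[1,1],M[0,1]),M[:,2],o['force'])
o,c=snap('wrist','w4')
E
```

```text
clock: 10.48
tool_pos: [0.4956, -0.2164, 0.0261]
tcp_rot: [-0.005, 0.748, 0.664, -0.001]
force: [-0.5, 0.1, 0.6]
width: 0.0595
[ 0.49557339 -0.21636203  0.02605331] -0.11840339310081217 [-0.00907813  0.00628785 -0.99993902] [-0.47510915  0.08094031  0.59912998]
```

View pics/w4.png

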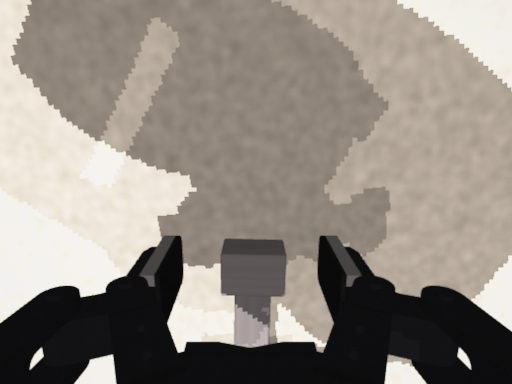

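The head is at (253,268), centred between the pads. Nudge -6 mm in y and 3 mm down, then grip.

```bash
python3 -m jog '[[0.04,-0.35,-0.12,0,0,-0.002],[0,-0.03,0,0,0,0]]';python3 -m jog '[[0,0,0,0,0,0],[0,0,0,0,0,0],[0,0,0,0,0,0],[0,0,0,0,0,0]]' 0 40
```

```text
clock: 10.78
tool_pos: [0.4973, -0.2248, 0.0253]
tcp_rot: [-0.004, 0.752, 0.659, -0.001]
force: [-0.0, 0.3, 0.3]
width: 0.0597
clock: 11.28
tool_pos: [0.4973, -0.225, 0.026]
tcp_rot: [-0.003, 0.752, 0.659, -0.001]
force: [-0.2, 1.0, -1.0]
width: 0.0267
```

```bash
python3 -m jog '[[0.07,0.5,0,0,0,0],[0.13,0.99,0,0,0,0],[0.13,0.99,0,0,0,0],[0.13,0.99,0,0,0,0]]'; python3 -m jog '[[0.13,0.99,0,0,0,0],[0.13,0.99,0,0,0,0],[0.13,0.99,0,0,0,0],[0.13,0.99,0,0,0,0]]'
```

```text
clock: 11.78
tool_pos: [0.5069, -0.1516, 0.026]
tcp_rot: [-0.003, 0.752, 0.659, -0.001]
force: [0.4, -1.8, -1.5]
width: 0.0271
clock: 12.28
tool_pos: [0.5169, -0.0637, 0.026]
tcp_rot: [-0.004, 0.751, 0.66, -0.001]
force: [-0.3, -1.6, -0.5]
width: 0.0267
```

```bash
python3 -m jog '[[0,0,0,0,0,0],[0,0,0,0,0,0]]';python3 -m jog '[[0,0,0,0,0,0],[0,0,0,0,0,0],[0,0,0,0,0,0]]' 0.7; python3 -m jog '[[0,-0.5,1,0,0,0],[0,-1,1,0,0,0],[-0.1,-1,1,0,0,0],[-0.1,-1,1,0,0,0],[-0.1,-1,1,0,0,0],[-0.1,-1,1,0,0,0],[-0.1,-0.5,1,0,0,0],[0,0,1,0,0,0]]'; python3 -m jog '[[0,0,0,0,0,0]]'; python3 - <<'E'
from h import *
o,c=snap('wrist','w5');print(o['tool_pos'],q(o['tcp_rot']).as_matrix().round(3))
crop('w5',0,0,512,384,1.5,'w5b')
E
```

```text
clock: 12.52
tool_pos: [0.5165, -0.0611, 0.026]
tcp_rot: [-0.004, 0.75, 0.662, -0.001]
force: [0.3, -1.6, -1.0]
width: 0.0268
clock: 12.9
tool_pos: [0.5164, -0.0622, 0.0261]
tcp_rot: [-0.004, 0.75, 0.661, -0.001]
force: [0.2, -0.6, 0.7]
width: 0.0598
clock: 13.9
tool_pos: [0.5041, -0.1874, 0.1898]
tcp_rot: [-0.006, 0.751, 0.66, -0.002]
force: [-0.6, -0.3, -0.4]
width: 0.0596
clock: 14.02
tool_pos: [0.5043, -0.1879, 0.1908]
tcp_rot: [-0.005, 0.752, 0.66, -0.002]
force: [0.4, -0.2, -0.5]
width: 0.0599
[ 0.50430461 -0.18792494  0.19078104] [[ 0.13   0.992 -0.009]
 [ 0.992 -0.13   0.005]
 [ 0.004 -0.009 -1.   ]]
```

View pics/w5b.png

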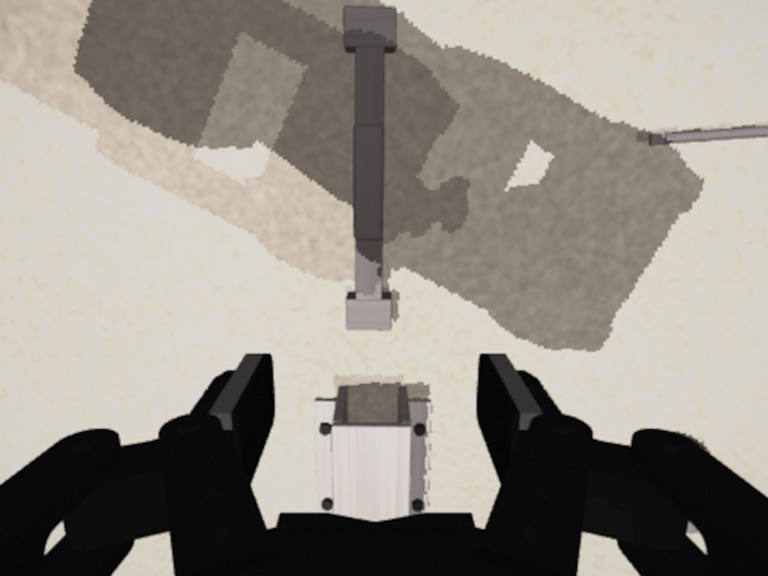

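The bar lies clear of the mouth: grip block (355,125)–(382,240), heads at (370,28) and (369,312).

```bash
python3 - <<'E'
from h import *
crop('w5',215,70,275,230,3.75,'g');crop('w5',215,0,285,45,8,'g1')
E
```

```text
(no output)
```

View pics/g.png

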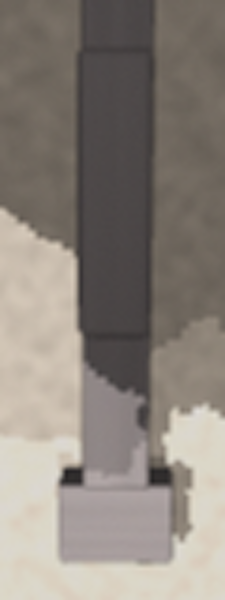

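View pics/g1.png

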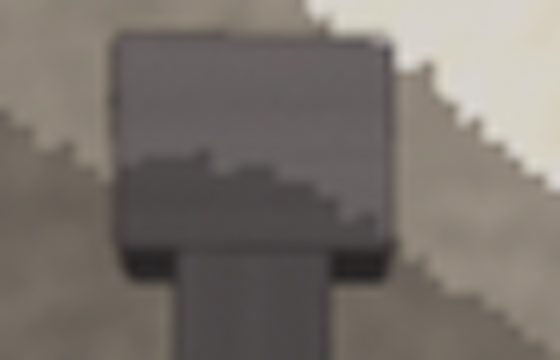

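```bash
python3 - <<'E'
from h import *
o=c=load('w5')
G=lambda l,z,s,y0:np.array([px2w(c,215+u/s,y0+v/s,z,o) for u,v in l])
g=G([(79,50),(154,50),(79,333),(151,336)],.042,3.75,70)
a=G([(115,35),(392,40),(117,243),(392,248)],.018,8,0)
b=G([(60,487),(172,487),(60,562),(170,562)],.018,3.75,70)
for n,p in zip('gab',[g,a,b]): print(n,p.mean(0).round(4),np.linalg.norm(p[0]-p[1]).round(4),np.linalg.norm(p[0]-p[2]).round(4))
d=a.mean(0)-b.mean(0);print('len',np.linalg.norm(d),'yaw',np.arctan2(-d[0],d[1]),'mid',(a.mean(0)+b.mean(0))/2)
e=g[0]+g[1]-g[2]-g[3];print(np.arctan2(-e[0],e[1]))
M=q(o['tcp_rot']).as_matrix();print('toolyaw',np.arctan2(M[1,1],M[0,1]))
E
```

```text
g [ 0.5064 -0.1383  0.042 ] 0.0153 0.0582
a [ 0.5174 -0.0592  0.018 ] 0.0272 0.0188
b [ 0.4951 -0.2178  0.018 ] 0.0271 0.0193
len 0.16010627982273862 yaw -0.13951127478807898 mid [ 0.5062322  -0.13849829  0.018     ]
-0.14006332994413231
toolyaw -0.13015785365305635
```

```bash
python3 -m jog '[[0.04,0.8,-0.5,-0.0008,-0.0014,-0.0016],[0.04,0.8,-1,0,0,0],[0,0.6,-1,0,0,0],[0,0,-1,0,0,0],[0,0,-1,0,0,0],[0,0,-1,0,0,0],[0,0,-0.5,0,0,0],[0,0,0,0,0,0]]'; python3 - <<'E'
from h import *
from plant import get_obs
o=get_obs();M=q(o['tcp_rot']).as_matrix();print(o['tool_pos'],np.arctan2(M[1,1],M[0,1]),M[:,2])
print((np.array([.5063,-.1384,.032])-o['tool_pos'])/.02, (-.140-np.arctan2(M[1,1],M[0,1]))/6.283)
E
```

```text
clock: 15.08
tool_pos: [0.5018, -0.1395, 0.0585]
tcp_rot: [-0.007, 0.755, 0.656, -0.002]
force: [-0.7, 0.9, 0.2]
width: 0.0595
[ 0.50176746 -0.13948377  0.05853669] -0.1395877202123761 [-0.01217772  0.00675725 -0.99990302]
[ 0.22662686  0.05418828 -1.32683442] -6.561830138849688e-05
```

```bash
python3 -m jog '[[0.22,0.05,-0.6,-0.001,-0.002,0],[0.1,0,-0.6,0,0,0],[0,0,0,0,0,0]]'; python3 - <<'E'
from h import *
from plant import get_obs
o=get_obs();M=q(o['tcp_rot']).as_matrix();print(o['tool_pos'],np.arctan2(M[1,1],M[0,1]),M[:,2])
E
```

```text
clock: 15.45
tool_pos: [0.5089, -0.1388, 0.0349]
tcp_rot: [0.001, 0.755, 0.656, 0.001]
force: [-0.2, 0.4, 0.5]
width: 0.0598
[ 0.50890346 -0.13878338  0.03489551] -0.13951170691462575 [ 2.34878836e-03 -6.36180923e-04 -9.99997039e-01]
```

```bash
python3 -m jog '[[-0.12,0,-0.08,0,0,0],[0,0,0,0,0,0]]';python3 -m jog '[[0,0,0,0,0,0],[0,0,0,0,0,0],[0,0,0,0,0,0],[0,0,0,0,0,0]]' 0 60;  python3 -m jog '[[0,0,0.3,0,0,0],[0,0,0.7,0,0,0]]'
```

```text
clock: 15.7
tool_pos: [0.5066, -0.139, 0.0339]
tcp_rot: [0.001, 0.755, 0.656, 0.001]
force: [0.7, 0.1, -0.3]
width: 0.0597
clock: 16.2
tool_pos: [0.5067, -0.1392, 0.0346]
tcp_rot: [0.002, 0.755, 0.656, 0.001]
force: [0.2, -0.3, -0.9]
width: 0.0149
clock: 16.45
tool_pos: [0.5059, -0.1387, 0.0543]
tcp_rot: [0.0, 0.755, 0.656, 0.0]
force: [0.0, -0.4, -3.5]
width: 0.0149
```

Held at 14.9 mm, lifted weight about 3.5 N. Raise and carry over to the box.

```bash
python3 -m jog '[[0,0,1,0,0,0],[0,0,1,0,0,0],[0,0.5,1,0,0,0.0022],[-0.03,0.9,1,0,0,0.0022],[-0.03,0.9,1,0,0,0.0022],[-0.03,0.9,0.6,0,0,0.0022],[-0.03,0.9,0,0,0,0.0022],[-0.03,0.9,0,0,0,0.0022]]';python3 -m jog '[[-0.03,0.9,0,0,0,0.0022],[-0.03,0.9,0,0,0,0.0022],[-0.03,0.9,0,0,0,0.0022],[-0.03,0.9,0,0,0,0.0022],[-0.03,0.9,0,0,0,0.0022],[-0.03,0.9,0,0,0,0.0022],[-0.03,0.9,0,0,0,0.0022],[-0.03,0.9,0,0,0,0.0022]]'; python3 - <<'E'
from h import *
from plant import get_obs
o=get_obs();M=q(o['tcp_rot']).as_matrix();print(o['tool_pos'],np.arctan2(M[1,1],M[0,1]),M[:,2])
E
```

```text
clock: 17.45
tool_pos: [0.5017, -0.0352, 0.1746]
tcp_rot: [0.001, 0.726, 0.687, 0.001]
force: [-0.2, 0.4, -4.1]
width: 0.0151
clock: 18.45
tool_pos: [0.494, 0.1195, 0.1697]
tcp_rot: [-0.003, 0.684, 0.729, -0.002]
force: [0.3, 0.9, -4.1]
width: 0.0151
[0.49398621 0.11951303 0.16968798] 0.06397588240585847 [-6.85252148e-03  6.21257006e-04 -9.99976328e-01]
```

```bash
python3 -m jog '[[0.02,0.9,0,0,0,0.0019],[0.02,0.9,0,0,0,0.0019],[0.02,0.9,0,0,0,0.0019],[0.02,0.9,0,0,0,0.0019],[0.02,0.9,0,0,0,0.0019],[0.02,0.9,0,0,0,0.0012],[0,0.3,0,0,-0.0011,0],[0,0,0,0,0,0]]'; python3 - <<'E'
from h import *
from plant import get_obs
o=get_obs();M=q(o['tcp_rot']).as_matrix();print(o['tool_pos'],np.arctan2(M[1,1],M[0,1]),M[:,2])
o,c=snap('wrist','w6');crop('w6',100,0,400,240,2.6,'w6b')
E
```

```text
clock: 19.45
tool_pos: [0.494, 0.2429, 0.1664]
tcp_rot: [-0.002, 0.656, 0.755, -0.002]
force: [-0.3, 0.1, -2.6]
width: 0.0147
[0.49396613 0.24291908 0.16638733] 0.13904185073309971 [-0.00568654 -0.00107098 -0.99998326]
```

View pics/w6b.png

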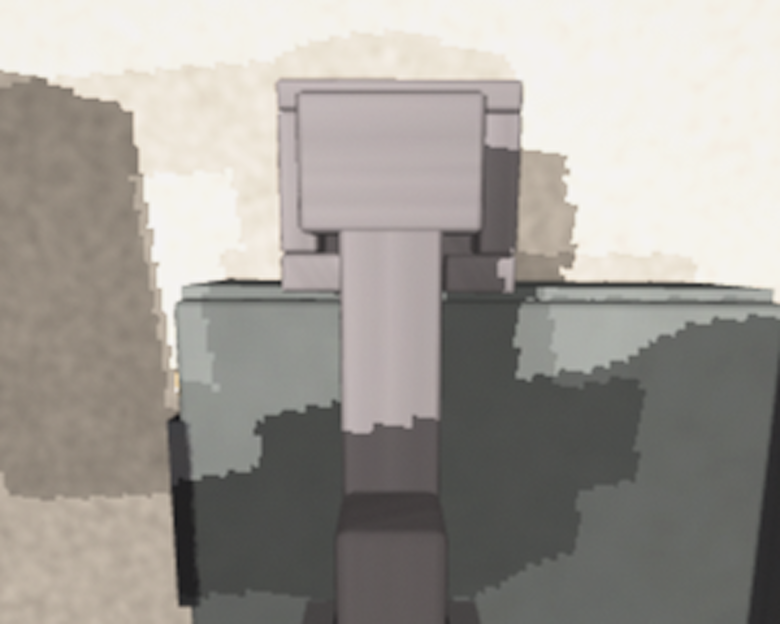

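```bash
python3 - <<'E'
from h import *
o=c=load('w6')
P=lambda l,z:np.array([px2w(c,100+u/2.6,v/2.6,z,o) for u,v in l])
zt=o['tool_pos'][2]-.0346+.018
h=P([(300,93),(485,93),(301,229),(480,231)],zt)
k=P([(278,82),(521,82),(283,290),(514,290)],.096)
s=np.array([.49554,.24443]);y=.1315
ex=np.array([np.cos(y),np.sin(y)]);ey=np.array([-ex[1],ex[0]])
for n,p in(('head',h),('keeper',k)):
    d=p[:,:2]-s;print(n,(d@ex*1000).round(1),(d@ey*1000).round(1))
g=P([(340,530),(445,530)],zt+.024);d=g[:,:2]-s;print('grip near end top',(d@ex*1000).round(1),(d@ey*1000).round(1))
d=o['tool_pos'][:2]-s;print('tcp',d@ex*1000,d@ey*1000)
E
```

```text
head [-15.3  11.7 -15.5  11.6] [88.9 89.  69.9 69.7]
keeper [-25.   23.9 -25.   24.2] [99.5 99.8 58.7 59. ]
grip near end top [-8.5  5.9] [29.7 29.8]
tcp -1.7583994266844492 -1.291504307068411
```

Head vs keeper: bar is off by about (-1.5, -0.8) mm and +0.0075 rad. Correct that, then lower to just above the keepers.

```bash
python3 -m jog '[[0.07,0.05,-0.3,0,-0.0009,-0.0012],[0,0,-0.5,0,0,0],[0,0,-0.4,0,0,0],[0,0,0,0,0,0]]'; python3 - <<'E'
from h import *
from plant import get_obs
o=get_obs();M=q(o['tcp_rot']).as_matrix();print(o['tool_pos'],np.arctan2(M[1,1],M[0,1]),M[:,2])
s=np.array([.49554,.24443]);y=.1315
ex=np.array([np.cos(y),np.sin(y)]);ey=np.array([-ex[1],ex[0]])
d=o['tool_pos'][:2]-s;print('tcp',d@ex*1000,d@ey*1000)
o,c=snap('wrist','w7');crop('w7',100,0,400,240,2.6,'w7b')
E
```

```text
clock: 20.0
tool_pos: [0.4955, 0.2422, 0.1402]
tcp_rot: [0.0, 0.66, 0.751, -0.001]
force: [0.7, 0.1, -3.8]
width: 0.0153
[0.49547817 0.24223318 0.14022546] 0.12847907009618398 [-9.84950919e-04 -1.66680107e-03 -9.99998126e-01]
tcp -0.34934526110807573 -2.16975051427911
```

View pics/w7b.png

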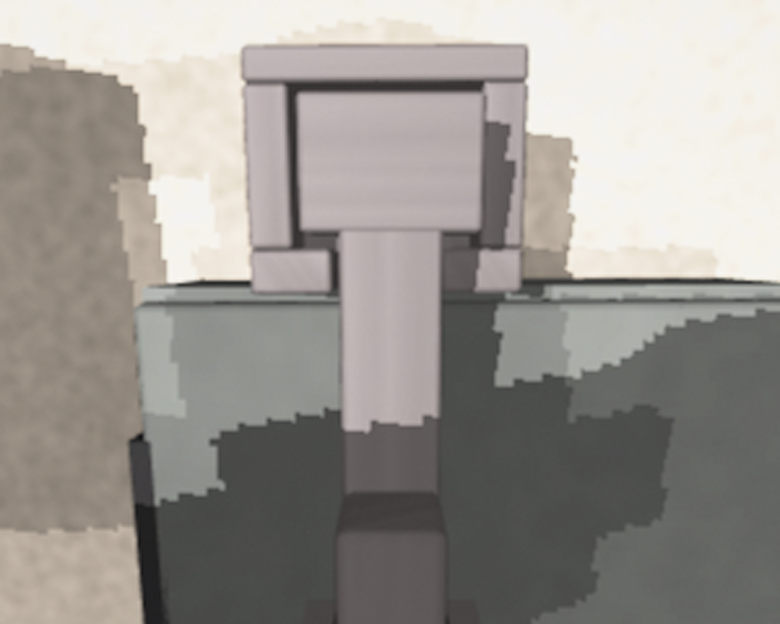

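```bash
python3 - <<'E'
from h import *
o=c=load('w7')
P=lambda l,z:np.array([px2w(c,100+u/2.6,v/2.6,z,o) for u,v in l])
zt=o['tool_pos'][2]-.0346+.018
h=P([(298,93),(484,93),(299,229),(481,231)],zt)
k=P([(243,46),(527,46),(253,291),(521,291)],.096)
s=np.array([.49554,.24443]);y=.1315
ex=np.array([np.cos(y),np.sin(y)]);ey=np.array([-ex[1],ex[0]])
for n,p in(('head',h),('keeper',k),('grip',P([(337,530),(446,530)],zt+.024))):
    d=p[:,:2]-s;print(n,(d@ex*1000).round(1),(d@ey*1000).round(1))
E
```

```text
head [-13.1  14.  -13.6  14. ] [88.1 88.  69.1 68.7]
keeper [-25.   23.9 -25.1  24.3] [100.   99.8  58.9  58.7]
grip [-7.2  7.7] [29.  28.9]
```

```bash
python3 -m jog '[[-0.036,0.09,0,0,0,0.0005],[0,0,-0.2,0,0,0],[0,0,-0.3,0,0,0]]'; python3 - <<'E'
from h import *
from plant import get_obs
o=get_obs();M=q(o['tcp_rot']).as_matrix();print(o['tool_pos'],np.arctan2(M[1,1],M[0,1]),M[:,2])
s=np.array([.49554,.24443]);y=.1315
ex=np.array([np.cos(y),np.sin(y)]);ey=np.array([-ex[1],ex[0]])
d=o['tool_pos'][:2]-s;print('tcp',d@ex*1000,d@ey*1000)
E
```

```text
clock: 20.42
tool_pos: [0.4953, 0.2444, 0.1309]
tcp_rot: [0.001, 0.659, 0.752, 0.0]
force: [0.1, 0.4, -3.5]
width: 0.015
[0.4953461  0.24436644 0.13093576] 0.1319294155186467 [ 1.72537583e-03 -9.89337237e-04 -9.99998022e-01]
tcp -0.20056122859355158 -0.037588201494306084
```

```bash
python3 -m jog '[[-0.01,0,-0.3,0,0,0],[-0.01,0,-0.3,0,0,0]]';python3 -m jog '[[0,0,-0.3,0,0,0],[0,0,-0.2,0,0,0]]'
```

```text
clock: 20.68
tool_pos: [0.4948, 0.2443, 0.118]
tcp_rot: [0.001, 0.659, 0.752, 0.0]
force: [-0.4, -0.4, -3.3]
width: 0.0147
clock: 20.92
tool_pos: [0.4947, 0.2443, 0.1069]
tcp_rot: [0.001, 0.659, 0.752, -0.0]
force: [-0.1, 0.4, -4.1]
width: 0.015
```

```bash
python3 -m jog '[[0,0,-0.1,0,0,0],[0,0,0,0,0,0]]'
```

```text
clock: 21.18
tool_pos: [0.4949, 0.2443, 0.107]
tcp_rot: [0.001, 0.659, 0.752, 0.001]
force: [1.2, 0.6, -4.7]
width: 0.0149
```

```bash
python3 -m jog '[[0,0,-0.15,0,0,0]]'; python3 -m jog '[[0,0,-0.1,0,0,0],[0,0,0,0,0,0]]'
```

```text
clock: 21.3
tool_pos: [0.4952, 0.2444, 0.1065]
tcp_rot: [0.002, 0.659, 0.752, 0.001]
force: [-13.0, -5.3, 40.2]
width: 0.015
clock: 21.55
tool_pos: [0.4951, 0.2444, 0.1069]
tcp_rot: [0.003, 0.659, 0.752, 0.002]
force: [0.0, -0.5, -4.2]
width: 0.0151
```

Contact is at the expected seated height (0.1066). Release and back off upwards.

```bash
python3 -m jog '[[0,0,0,0,0,0],[0,0,0,0,0,0],[0,0,0,0,0,0],[0,0,0,0,0,0]]' 0.6;python3 -m jog '[[0,0,0.4,0,0,0],[0,0,1,0,0,0],[0,0,1,0,0,0],[0,-0.5,1,0,0,0],[0,-0.9,1,0,0,0],[0,-0.9,1,0,0,0],[0,0,1,0,0,0],[0,0,1,0,0,0]]';python3 -m jog '[[0,0,1,0,0,0],[0,0,1,0,0,0],[0,0,0,0,0,0]]'; python3 - <<'E'
from h import *
o,c=snap('wrist','w8');print(o['tool_pos']);crop('w8',0,0,512,384,1.5,'w8b')
o,c=snap('side','s8')
crop('s8',190,240,310,360,5,'s8b')
E
```

```text
clock: 22.05
tool_pos: [0.4959, 0.2446, 0.1068]
tcp_rot: [0.003, 0.659, 0.752, 0.003]
force: [0.1, -0.2, 0.2]
width: 0.0514
clock: 23.05
tool_pos: [0.4951, 0.197, 0.2621]
tcp_rot: [0.003, 0.659, 0.752, 0.003]
force: [-0.7, 0.1, -0.8]
width: 0.0512
clock: 23.42
tool_pos: [0.4951, 0.1969, 0.3064]
tcp_rot: [0.005, 0.659, 0.752, 0.005]
force: [-0.3, 0.8, 0.8]
width: 0.0516
[0.49505099 0.19686634 0.30637707]
```

View pics/w8b.png

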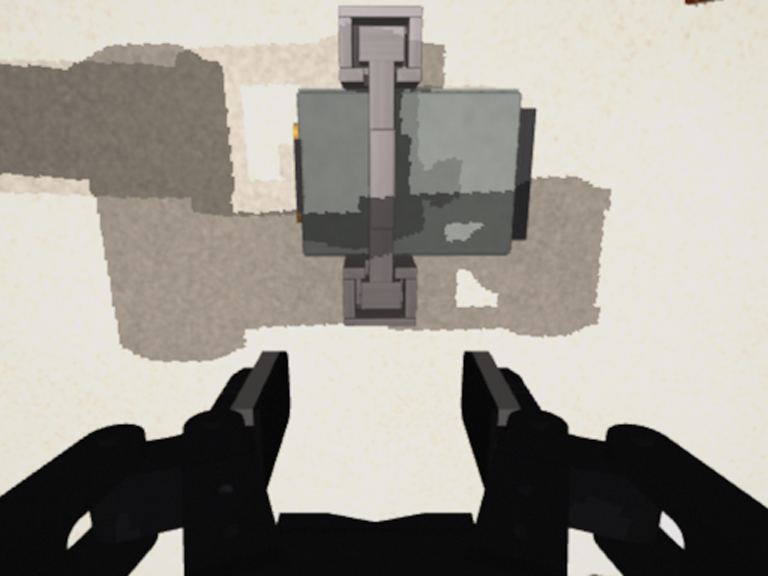

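View pics/s8.png

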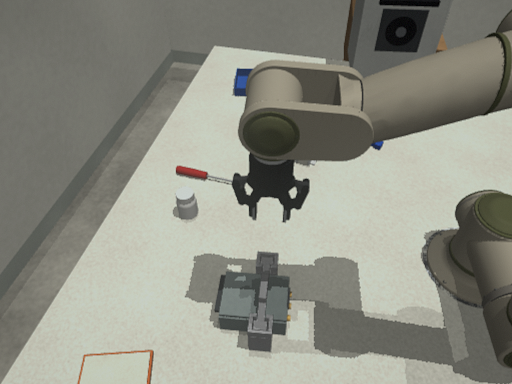

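The bar lies across the shut lid with both heads down in the pockets ((381,43) and (381,294)). A numeric check on crops follows.

```bash
python3 - <<'E'
from h import *
crop('w8',215,0,305,75,8,'f1');crop('w8',215,150,305,225,8,'f2')
E
```

```text
(no output)
```

View pics/f1.png

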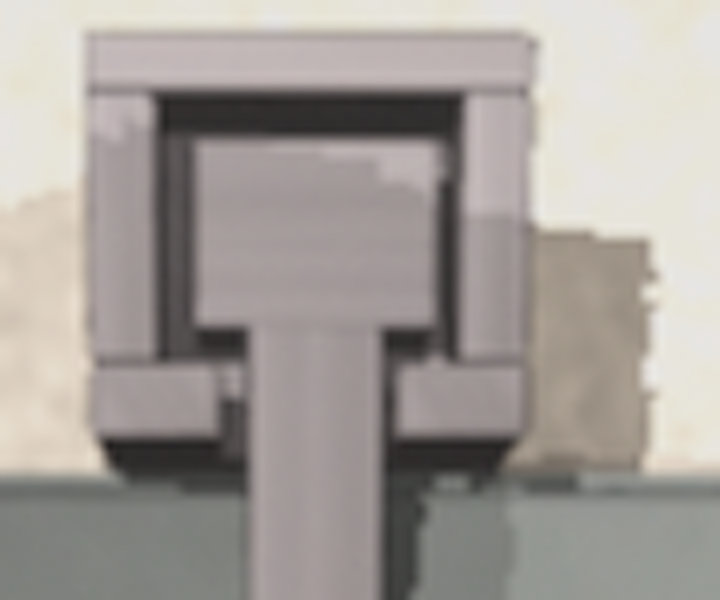

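View pics/f2.png

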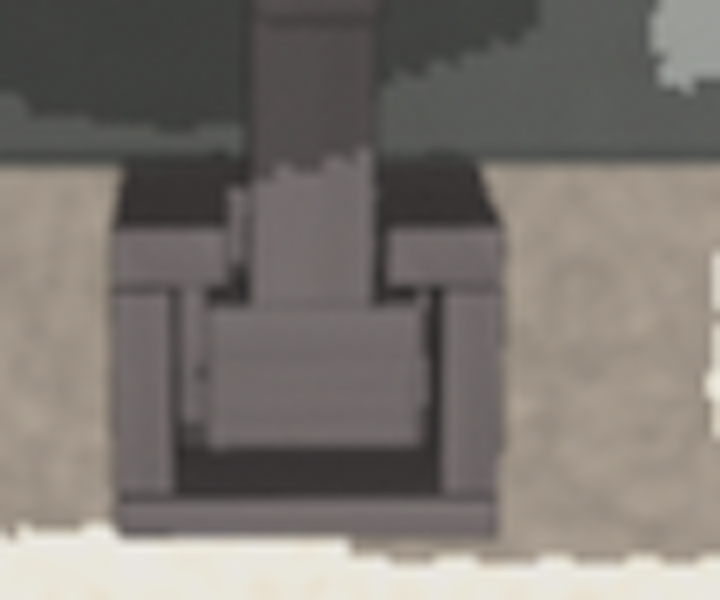

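View pics/s8b.png

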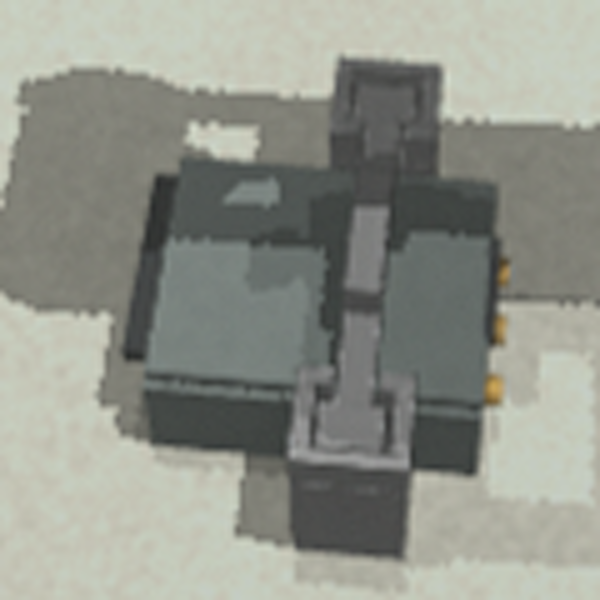

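```bash
python3 - <<'E'
from h import *
o=c=load('w8')
P=lambda l,y0,z:np.array([px2w(c,215+u/8,y0+v/8,z,o) for u,v in l]).mean(0)
k1=P([(158,94),(460,94),(158,358),(460,358)],0,.096);k2=P([(176,492),(440,492),(172,290),(442,290)],150,.096)
for z in(.09,.114):
    a=P([(195,138),(441,138),(197,327),(437,327)],0,z);b=P([(208,308),(424,306),(210,447),(420,447)],150,z)
    print(z,'headdist',np.linalg.norm(a-b),'keepdist',np.linalg.norm(k1-k2))
    if z==.09:
        d=k1-k2;y=np.arctan2(-d[0],d[1]);ex=np.array([np.cos(y),np.sin(y)]);ey=np.array([-ex[1],ex[0]])
        m=((a+b)/2-(k1+k2)/2)[:2];print('off mm',m@ex*1e3,m@ey*1e3,'yaw err',np.arctan2(-(a-b)[0],(a-b)[1])-y)
E
```

```text
0.09 headdist 0.1601910405457773 keepdist 0.15988434153109335
off mm 1.145896656493435 0.31379111634205564 yaw err 0.00039577025235712493
0.114 headdist 0.14887710551089128 keepdist 0.15988434153109335
```

```bash
python3 - <<'E'
from plant import get_obs,close_job
o=get_obs();print(o['clock'],o['force']);close_job()
E
```

```text
23.525 [-0.25679863  0.61529763 -0.74091962]
the job is handed in; nothing more can be done
```

The test box is shut and barred, and I handed the job in at 23.5 s of the 58 s allowed. No verdict was reported.

- **Lid:** I pressed it down until it met its stop, at about 70 N. The first press slid to the front edge of the lid, so I pressed again about 30 mm further back.
- **Drawing the bar:** I pulled the steel bar out by its head, laid it flat and let go. Its middle was then about 135 mm in front of the sleeve mouth.
- **Seating the bar:** I took it again by the middle grip, carried it over the keepers and lowered it in hand until it touched at the expected seated height. Then I released it and backed the gripper off.

**Last checks:** In the last wrist picture the heads are 160.2 mm apart, measured at the seated height, against the true 160 mm. Both sit below the keeper rims. The bar is off centre by about 1.1 mm across and 0.3 mm lengthwise, and in line within 0.001 rad.

I judged the lid shut from the press and the pictures, without measuring its angle again. The bystanders were not measured: the driver and jar look unmoved in the last side picture, but the arm hides the flange there. No check failed or disagreed.

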